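# Close up the extruder hopper

### The job

Close up the plastic extruder's hopper for the night: push the red-ended feed gate fully home under the hopper, and push the hopper's open lid over and down until it lies flat on the rim. Use only the fingertips and a gentle push, gripping nothing; ease the lid down without slamming it, and leave the pots, jar and tools lying around just where they are.

Things in the scene. Friction and masses are not known exactly. Their poses are not given: they have to be found in the camera images.
- extruder: bench extruder, fixed; its place and heading vary. Origin on the bench straight below the hopper's middle. In its frame -x is the operator's side, facing the robot, where the gate slides out; the barrel (axis 75 mm high) runs to -y, nozzle 393 mm out; yellow guard (top 115 mm), grey gearbox (y 160 to 275, top 146) and blue motor (to y 452 mm, highest point 173 mm) lie to +y
- hopper_rim (a point): middle of the hopper's mouth, 220 mm above the bench; axes as the extruder's. The hopper is blue sheet metal, square, walls along the extruder's x and y: 120 by 120 mm outside at the rim, upright for the top 25 mm, then tapering down to 55 by 55 mm at 139 mm above the bench
- gate (a joint): slide gate (feed shut-off) below the hopper: how far it is drawn out, m. 0 = fully home (hard stop, throat shut), 0.055 = fully out. Pushing its red end plate towards the extruder's +x (under the hopper) closes it. About 3 N of dry friction; it stays where it is left
- gate_face (a point): middle of the outer face of the gate's red turned-up end plate (the side away from the hopper; face looks to the extruder's -x). Plate 76 mm wide, 3 mm thick, from 127 to 167 mm above the bench, this point 148 mm. With the gate home it lies at x = -117 mm, y = 0 in the extruder's frame; it moves to -x as the gate opens. Axes as the extruder's. Blade behind it: 64 mm wide, 3 mm thick
- lid (a joint): opening angle of the hopper lid, rad: 0 = shut, flat on the rim; 1.57 = upright; 1.9 = fully back, leaning out over the yellow guard. A stiff friction hinge (about 0.28 N m) lets it stay at any angle, so it must be pushed all the way down: some 2 to 6 N at 85 mm from the hinge
- lid_hinge (a point): middle of the lid's hinge line, fixed at x = 0, y = +65 mm, z = 223.5 mm in the extruder's frame; the line runs along the extruder's x axis beside the hopper's +y rim. Axes as the extruder's
- lid_edge (a point): middle of the lid's free edge on its outer face, 129 mm from the hinge line; a black tab 50 mm wide stands 13 mm farther out. Lid: flat blue sheet 128 by 128 mm, 3 mm thick, about 0.2 kg. The outer face contains the hinge line: shut it faces up; open it faces the extruder's +y, and is pushed towards -y, then down. Site z axis: straight out of that face; y axis: towards the hinge
- pot_pink: pink coiled plastic pot cooling upside down on the bench, 92 mm across at the foot, 60 at the top, 56 high, loose; origin at the centre of its underside. Leave it where it stands.
- pot_green: green coiled plastic pot cooling upside down on the bench, 92 mm across at the foot, 60 at the top, 56 high, loose; origin at the centre of its underside. Leave it where it stands.
- pot_violet: pink and violet coiled plastic pot cooling upside down on the bench, 92 mm across at the foot, 60 at the top, 56 high, loose; origin at the centre of its underside. Leave it where it stands.
- jar: amber glass jar with a black cap, 64 mm across, 130 high, loose; origin at the centre of its underside. Leave it
- mould: steel mould bowl, 84 mm across, 50 high, loose; origin at the centre of its underside. Leave it
- scissors: red-handled scissors lying flat, about 180 mm long, loose; origin at the pivot, on the bench; x towards the points. Leave them
- scraper: scraper with a long handle lying flat, 200 mm long, loose; origin on the bench under its middle. Leave it

How it is judged:
By the outcome, as a careful person would: the job done as asked, in the order asked, and still so for the second after the job is handed in, with the robot touching nothing.
It also fails if it takes over 48 s, if anything falls off the work surface, if the arm or the gripper's body presses on something with over 40 N, if the wrist force passes 120 N, or if a joint passes its speed limit or range.

### The arm

A 6-joint arm with a two-finger parallel gripper is mounted at the origin on the work surface. World frame = base frame: x ahead of the robot, y to its left, z up, the work surface at z = 0. Lengths are in m, angles in rad, forces in N, time in s.
With the tool pointing down it reaches from about 0.35 to 0.875 m from the base axis. Payload 4.2 kg.
Tool frame: the origin (TCP) lies midway between the tips of the shut fingers; the grasp point (between the pads) lies 19 mm behind it (robot.tcp_to_grasp is the z of the grasp point in the tool frame, in m); z points along the fingers, y is the line along which they close (so a half turn about z gives the same grasp; the last joint's range is limited). The gripper opens to 85 mm and grips with 20 to 120 N. Pads are 22 mm wide; open, the fingers measure 114 mm over their backs; the gripper's body (76 mm by 85 mm) begins 54 mm behind the grasp point. The pads swing forward as they close: fully open they stand 13 mm farther back than shut.
Start: joints at [-1.079, 0.385, 0.008, 0, -1.194, -0.259], TCP at [0.144, -0.608, 0.231] pointing down, gripper open.
Joint ranges: [-3.14, 3.14], [-1.21, 2.06], [-1.07, 1.41], [-3.16, 2.05], [-2.99, -0.16], [-3.1, 3.1]. Speed limits (rad/s): [2.79, 2.79, 3.14, 3.14, 3.14, 3.14].

### API

Orientations are given as a unit quaternion [x, y, z, w].
In Python, from station import robot, cams gives the robot as it stands.
- The arm moves only by the shell command python3 -m inch 'ROWS' [OPENING] [FORCE]. ROWS is JSON, one flat list of numbers, 6 for each row, row after row: the shift along the world's x, y, z in mm, then the turn, a rotation vector about the world's x, y, z in degrees. A call has 1 to 8 rows; each row shifts and turns the commanded pose from where the row before left it; what a row does not reach is not made up. A row lasts 1/8 s, in which the tool goes at most 62.5 mm and 10.7 degrees, less where a joint would pass 70% of its speed; a pose out of reach is approached as far as the arm can. A call with a gripper value outside its range is refused whole. OPENING is the closure, from 0 (fully open) to 1 (shut), set as the call begins (- or left out, the last holds). The fingers move at their own pace and stop on an object; FORCE is the grip in N (left out, the last holds). Time passes only in rows, so rows that do not move let the fingers close. It gives the time, the measured TCP pose, the force, the opening and the grip force at its end, in the units of the state.
- robot.sense(): the state, without advancing time (a new reading comes with each control period).
- cams.snapshot(name): name is "scene" or "top" or "wrist"; returns the picture (480x640x3 uint8, red, green, blue); there is no depth.
- cams.camera_model(name): a dict with "intrinsics" (3x3 intrinsics, pixels), "rvec" (rotation vector, rad) and "tvec" (3), from world to camera coordinates, as OpenCV has them. Camera axes: x right, y down, z forward; pixel columns grow to the right and rows downward; lengths in m; the calibration is good to about 2 mm. A picture is of the moment at which its call begins: read the wrist's pose just before it. camera_model takes no time and is no camera call; for the wrist camera it gives the pose at the moment of the call.
- robot.hand_in(): hands the job in; it is judged then, once.
The state is a dict: "t": time; "q": joint angles; "dq": joint speeds; "tau": joint torques, N m; "ee_pos": TCP position; "tcp_rot": TCP orientation; "contact_force": force on the tool from outside, world axes, zero at the start; "ft_torque": the same for the moment, N m; "finger_gap": finger opening in m; "finger_force": force on a finger pad.
Only numpy, scipy, OpenCV 4.12 (cv2) and the standard library are available. Lean on these libraries where they do the work, as an engineer would, in place of code of your own. Each camera call takes 0.05 s, during which the arm holds its last target. There are 200 camera calls.

## Working session

There is one attempt and no reset: what is moved stays moved. The work goes in short steps, Python scripts to look and compute and a shell command to move; the robot and the scene stay as the last step left them, time stands still between calls to the robot, and variables do not carry over. Pictures are saved under pics/ and viewed, at most 10 in all, crops included, and the job is handed in when it is done.

```bash
mkdir -p pics; ls; python3 - <<'E'
from station import robot,cams
import cv2,numpy as np
for n in("scene","top"):
    im=cams.snapshot(n); cv2.imwrite(f"pics/{n}0.png",im[:,:,::-1])
    m=cams.camera_model(n); R=cv2.Rodrigues(np.array(m["rvec"]))[0]; print(n,np.round(-R.T@np.ravel(m["tvec"]),3),np.round(R,2).tolist(),np.round(m["intrinsics"],1).tolist())
s=robot.sense(); print(s["t"],s["ee_pos"],s["tcp_rot"])
E
```

```text
pics
scene [ 1.242 -0.038  1.258] [[0.02, 1.0, -0.01], [0.83, -0.02, -0.55], [-0.55, 0.0, -0.83]] [[610.3, 0.0, 319.8], [0.0, 610.3, 239.3], [0.0, 0.0, 1.0]]
top [ 0.371 -0.025  0.952] [[-0.02, -1.0, -0.01], [-0.99, 0.02, -0.14], [0.14, 0.0, -0.99]] [[459.1, 0.0, 323.6], [0.0, 459.1, 242.0], [0.0, 0.0, 1.0]]
0.1 [ 0.14406932 -0.60762253  0.23032313] [-1.16048435e-01  9.93243054e-01  9.81573984e-04 -1.82033949e-04]
```

View pics/scene0.png

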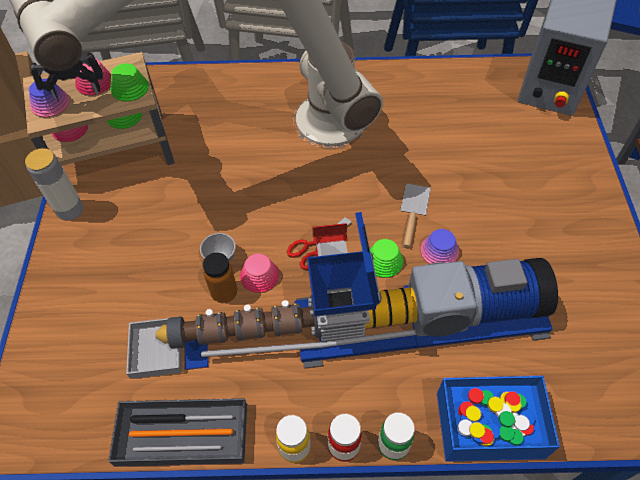

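View pics/top0.png

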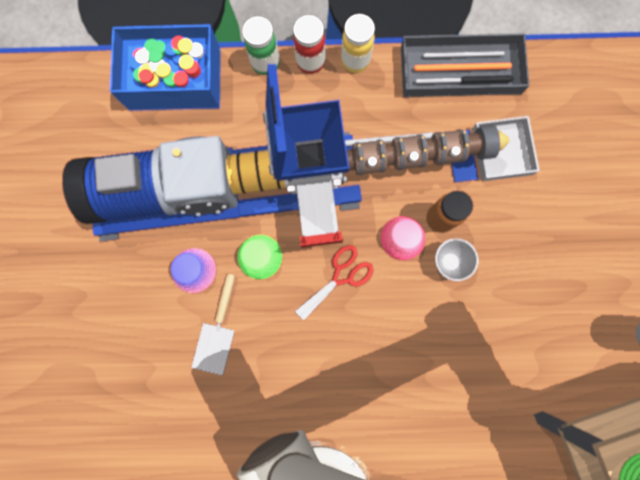

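The scene view shows the red gate plate at about (330,233) and the lid nearly upright at about (362,215–300). In the top view the plate is at (320,240), the rim corners are near (270,107), (340,103), (347,168) and (277,175), and the lid is edge-on at about x 272. I'll zoom in on both to measure.

```bash
python3 - <<'E'
import cv2,numpy as np
t=cv2.imread("pics/top0.png")[55:255,250:365]; s=cv2.imread("pics/scene0.png")[205:345,290:395]
a=cv2.resize(t,None,fx=3,fy=3,interpolation=cv2.INTER_CUBIC); b=cv2.resize(s,None,fx=4,fy=4,interpolation=cv2.INTER_CUBIC)
c=np.zeros((600,800,3),np.uint8); c[:600,:345]=a; c[:560,360:780]=b
cv2.imwrite("pics/zoom.png",c)
for n in("top0","scene0"):
    im=cv2.imread(f"pics/{n}.png"); h=cv2.cvtColor(im,cv2.COLOR_BGR2HSV)
    m=(((h[...,0]<6)|(h[...,0]>174))&(h[...,1]>170)&(h[...,2]>60)).astype(np.uint8)
    k,_,st,ce=cv2.connectedComponentsWithStats(m)
    for i in range(1,k):
        if st[i,4]>40: print(n,st[i],ce[i].round(1), cv2.boxPoints(cv2.minAreaRect(np.argwhere(_==i)[:,::-1].astype(np.float32))).round(1).tolist())
E
```

```text
top0 [296  39  28  17 176] [310.1  49.1] [[295.8999938964844, 43.0], [323.0, 39.0], [325.0, 52.79999923706055], [297.8999938964844, 56.79999923706055]]
top0 [301 233  41  13 308] [320.7 239.4] [[300.1000061035156, 237.10000610351562], [340.3999938964844, 232.6999969482422], [341.3999938964844, 241.3000030517578], [301.1000061035156, 245.60000610351562]]
top0 [333 246  21  33 143] [342.2 258.6] [[322.1000061035156, 267.8999938964844], [346.5, 241.8000030517578], [357.8999938964844, 252.39999389648438], [333.5, 278.5]]
top0 [346 264  15  22  51] [351.6 275.4] [[345.20001220703125, 283.1000061035156], [349.20001220703125, 262.0], [360.0, 264.0], [356.0, 285.20001220703125]]
scene0 [555  96  11  11  89] [560.1 101.4] [[554.0, 105.0], [557.2999877929688, 95.0999984741211], [566.0, 98.0], [562.7000122070312, 107.9000015258789]]
scene0 [287 224  61  33 748] [321.1 237. ] [[281.8999938964844, 237.0], [343.79998779296875, 217.10000610351562], [350.6000061035156, 238.5], [288.70001220703125, 258.29998779296875]]
scene0 [300 248  18  22 108] [307.  258.9] [[297.29998779296875, 264.3999938964844
[... 348 characters left out ...]
3  14 101] [463.8 407.6] [[456.6000061035156, 412.1000061035156], [463.70001220703125, 399.1000061035156], [471.3999938964844, 403.29998779296875], [464.29998779296875, 416.29998779296875]]
scene0 [521 425  13  10  60] [528.4 430.1] [[521.0, 431.0], [531.4000244140625, 424.1000061035156], [535.2000122070312, 429.79998779296875], [524.7999877929688, 436.79998779296875]]
scene0 [329 428  33  25 201] [344.3 444.8] [[325.70001220703125, 448.79998779296875], [329.0, 428.0], [361.20001220703125, 433.0], [357.8999938964844, 453.8999938964844]]
scene0 [480 428  14  15 118] [487.2 436.2] [[479.0, 440.0], [485.20001220703125, 427.6000061035156], [495.20001220703125, 432.6000061035156], [489.0, 445.0]]
```

View pics/zoom.png

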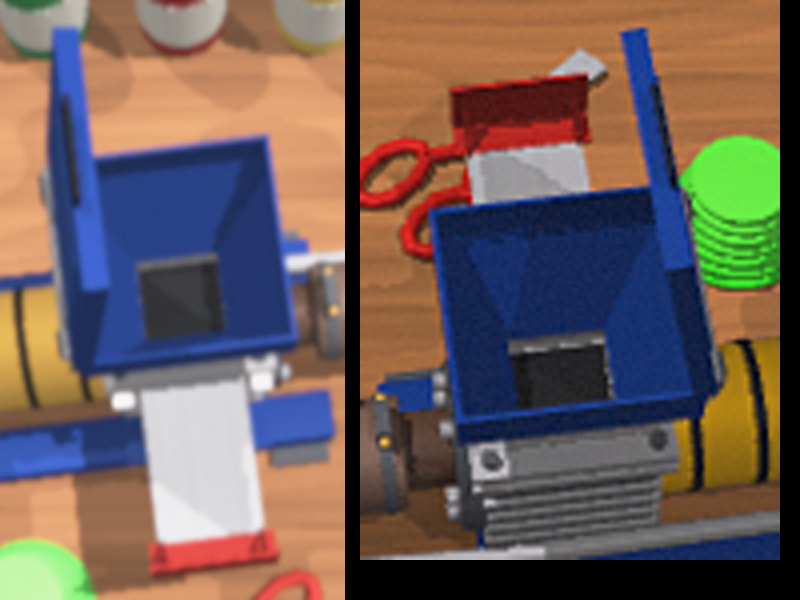

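```bash
cat >h.py <<'E'
from station import robot,cams
import cv2,numpy as np
def cam(n):
    m=cams.camera_model(n); R=cv2.Rodrigues(np.array(m["rvec"]))[0]; return np.array(m["intrinsics"]),R,np.ravel(m["tvec"])
def ray(n,p):
    K,R,t=cam(n); d=R.T@np.linalg.solve(K,[p[0],p[1],1.]); return -R.T@t,d/np.linalg.norm(d)
def plane(n,p,z):
    c,d=ray(n,p); return c+d*(z-c[2])/d[2]
def tri(pairs):
    A=np.zeros((3,3));b=np.zeros(3);L=[ray(*q) for q in pairs]
    for c,d in L: P=np.eye(3)-np.outer(d,d);A+=P;b+=P@c
    x=np.linalg.solve(A,b); return x,[1e3*np.linalg.norm(np.cross(x-c,d)) for c,d in L]
T=lambda u,v:("top",(250+u/3-.33,55+v/3-.33)); S=lambda u,v:("scene",(290+(u-360)/4-.37,205+v/4-.37))
E
python3 - <<'E'
from h import *
np.set_printoptions(precision=4,suppress=True)
a,b,c=[plane(*T(*p),.22) for p in((267,138),(297,343),(75,372))]   # +x-y, -x-y, -x+y
d,e,f=[plane(*S(*p),.22) for p in((462,437),(433,212),(700,412))]  # +x-y, -x-y, +x+y
print("top",a,b,c,np.linalg.norm(a-b),np.linalg.norm(b-c),"mid",(a+c)/2)
print("scn",d,e,f,np.linalg.norm(d-e),np.linalg.norm(d-f),"mid",(e+f)/2)
for n,v in(("top b->a",a-b),("scn",d-e)): print(n,np.degrees(np.arctan2(v[1],v[0])))
for n,v in(("top",c-b),("scn",f-d)): print(n,np.degrees(np.arctan2(-v[0],v[1])))
for n,t,s in(("-x in",(107,289),(621,33)),("-x out",(80,291),(646,30)),("+x in",(78,29),(665,268)),("+x out",(52,31),(690,263))): print(n,*tri([T(*t),S(*s)]))
for n,t,s in(("gate -y",(275,548),(450,92)),("gate +y",(151,562),(586,78))): print(n,*tri([T(*t),S(*s)]))
E
```

```text
top [ 0.7134 -0.0536  0.22  ] [ 0.5943 -0.0669  0.22  ] [0.5809 0.0552 0.22  ] 0.11985306098328592 0.12277304387888922 mid [0.6471 0.0008 0.22  ]
scn [ 0.7257 -0.0503  0.22  ] [ 0.6008 -0.0629  0.22  ] [0.7155 0.0626 0.22  ] 0.12558134212870753 0.11339437014027053 mid [ 0.6581 -0.0001  0.22  ]
top b->a 6.3342964917985185
scn 5.742079717333817
top 6.266686391997367
scn 5.159749771954486
-x in [0.5838 0.027  0.3454] [np.float64(0.5301136181918081), np.float64(0.5301136181918112)]
-x out [0.5829 0.0389 0.346 ] [np.float64(0.1472798788357329), np.float64(0.14727987883571986)]
+x in [0.7103 0.0392 0.347 ] [np.float64(0.7142322142548144), np.float64(0.714232214254821)]
+x out [0.7089 0.0507 0.3483] [np.float64(0.09375249095731078), np.float64(0.0937524909573233)]
gate -y [ 0.4893 -0.054   0.1632] [np.float64(0.3290074904566422), np.float64(0.32900749045664357)]
gate +y [0.4827 0.0191 0.164 ] [np.float64(0.8620658958351102), np.float64(0.8620658958351134)]
```

The rim, gate and lid measurements agree:

| Item | Value |
|---|---|
| Extruder origin | about (0.651, 0.000) |
| Yaw | about +6° |
| Gate opening | about 0.05 m |
| Lid angle | about 81° |

I'll shut the fingers and move to a point in front of the gate plate.

```bash
python3 -m inch '[0,0,30,0,0,0, 0,0,30,0,0,0, 20,50,0,0,0,0, 25,50,0,0,0,-1, 25,50,0,0,0,-1, 25,50,0,0,0,-1, 25,50,0,0,0,-1, 25,50,0,0,0,-1]' 1 20
python3 -m inch '[25,50,0,0,0,-1, 25,50,0,0,0,-1, 25,50,0,0,0,0, 25,50,0,0,0,0, 25,50,0,0,0,0, 25,50,0,0,0,0, 25,36,0,0,0,0, 0,0,0,0,0,0]'
```

```text
t: 1.1
ee_pos: [0.2894, -0.3063, 0.2911]
tcp_rot: [-0.072, 0.997, 0.0, 0.0]
contact_force: [0.9, -0.6, 1.0]
finger_gap: -0.0001
finger_force: 0.0
t: 2.1
ee_pos: [0.4651, 0.03, 0.2903]
tcp_rot: [-0.057, 0.998, -0.0, -0.001]
contact_force: [0.1, -0.7, -0.2]
finger_gap: 0.0
finger_force: 0.0
```

```bash
python3 -m inch '[-30,-30,0,0,0,0, 0,-23,0,0,0,0, 0,0,-40,0,0,0, 0,0,-40,0,0,0, 0,0,-40,0,0,0, 0,0,-23,0,0,0, 0,0,0,0,0,0]'
python3 - <<'E'
from h import *
a=[cams.snapshot(n) for n in("scene","wrist")]
s=cv2.resize(a[0][140:360,240:460],(440,440)); c=np.zeros((440,800,3),np.uint8); c[:,:440]=s; c[:270,440:]=cv2.resize(a[1],(360,270)); cv2.imwrite("pics/g1.png",c[:,:,::-1])
E
```

```text
t: 2.98
ee_pos: [0.4324, -0.0261, 0.1469]
tcp_rot: [-0.055, 0.998, -0.001, -0.002]
contact_force: [0.6, 0.3, 0.3]
finger_gap: -0.0
finger_force: 0.0
```

View pics/g1.png

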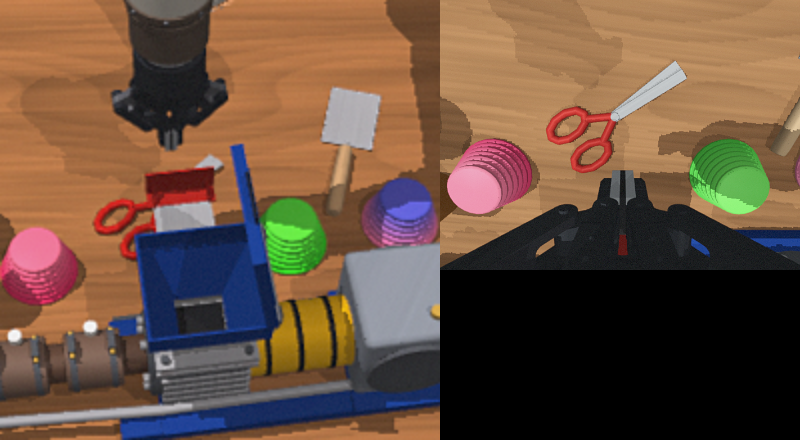

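The fingertips sit just in front of the middle of the plate (tips at about (170,140) in the crop, plate at about (180,185)) with nothing in between. Now I'll push along the extruder's +x.

```bash
python3 -m inch '[12,1.3,0,0,0,0, 12,1.3,0,0,0,0, 10,1,0,0,0,0, 6,0.6,0,0,0,0, 6,0.6,0,0,0,0, 4,0.4,0,0,0,0, 4,0.4,0,0,0,0, 0,0,0,0,0,0]'
python3 -m inch '[5,0.5,0,0,0,0, 5,0.5,0,0,0,0, 5,0.5,0,0,0,0, 0,0,0,0,0,0]'
```

```text
t: 4.08
ee_pos: [0.4884, -0.0195, 0.148]
tcp_rot: [-0.055, 0.998, -0.0, -0.0]
contact_force: [-1.6, -0.7, -0.8]
finger_gap: -0.0
finger_force: 0.8
t: 4.58
ee_pos: [0.504, -0.0178, 0.1482]
tcp_rot: [-0.055, 0.998, 0.0, 0.0]
contact_force: [-1.9, -0.1, -0.1]
finger_gap: -0.0007
finger_force: 0.8
```

```bash
python3 -m inch '[5,0.5,0,0,0,0, 5,0.5,0,0,0,0, 3,0.3,0,0,0,0, 0,0,0,0,0,0]'
python3 -m inch '[3,0.3,0,0,0,0, 2,0.2,0,0,0,0, 0,0,0,0,0,0]'
```

```text
t: 5.08
ee_pos: [0.5169, -0.0166, 0.1484]
tcp_rot: [-0.055, 0.998, 0.0, 0.001]
contact_force: [-2.1, -0.3, -2.1]
finger_gap: 0.0002
finger_force: 0.9
t: 5.45
ee_pos: [0.5216, -0.0161, 0.1484]
tcp_rot: [-0.055, 0.998, 0.0, 0.0]
contact_force: [-2.2, 0.1, -0.9]
finger_gap: 0.0002
finger_force: 1.1
```

```bash
for i in 1 2 3 4; do python3 -m inch '[2,0.2,0,0,0,0, 0,0,0,0,0,0]' | grep -E "ee_pos|contact"; done
```

```text
ee_pos: [0.5229, -0.016, 0.1484]
contact_force: [-3.9, 0.2, 0.6]
ee_pos: [0.5229, -0.0161, 0.1484]
contact_force: [-9.3, 1.9, 4.3]
ee_pos: [0.523, -0.0162, 0.1483]
contact_force: [-13.9, 3.0, 8.3]
ee_pos: [0.523, -0.0163, 0.1482]
contact_force: [-18.2, 3.0, 10.8]
```

The gate is home against its stop. It stopped about 48 mm after first contact and the force kept rising without any motion. I'll retreat, rise, cross over the lid and tilt the tool behind it.

```bash
python3 -m inch '[-10,-1,0,0,0,0, -20,-2,0,0,0,0, -15,-1,0,0,0,0, 0,0,50,0,0,0, 0,0,50,0,0,0, 0,0,50,0,0,0, 0,0,50,0,0,0, 0,0,50,0,0,0]'
python3 -m inch '[0,0,50,0,0,0, 40,37,0,0,0,0, 40,37,0,0,0,0, 40,37,0,0,0,0, 40,37,0,-5,-0.5,0, 0,0,0,-9,-1,0, 0,0,0,-9,-1,0, 0,0,0,-9,-1,0]'
python3 -m inch '[0,0,0,-8,-0.8,0, 0,0,0,0,0,0]'
```

```text
t: 7.45
ee_pos: [0.4845, -0.0195, 0.4007]
tcp_rot: [-0.055, 0.998, 0.0, 0.002]
contact_force: [0.1, 0.3, -0.6]
finger_gap: 0.0004
finger_force: 0.0
t: 8.45
ee_pos: [0.6451, 0.1295, 0.4489]
tcp_rot: [-0.053, 0.959, -0.279, 0.017]
contact_force: [0.3, -0.2, -0.2]
finger_gap: -0.0003
finger_force: 0.0
t: 8.7
ee_pos: [0.6445, 0.1304, 0.4453]
tcp_rot: [-0.054, 0.937, -0.344, 0.017]
contact_force: [0.4, -0.2, 0.0]
finger_gap: 0.0001
finger_force: 0.0
```

```bash
python3 -m inch '[0,0,-45,0,0,0, 0,0,-45,0,0,0, 0,0,-40,0,0,0, -1,-10,0,0,0,0, 4,-20,0,0,0,0, 0,0,0,0,0,0]'
python3 - <<'E'
from h import *
a=[cams.snapshot(n) for n in("scene","top")]
c=np.zeros((440,800,3),np.uint8); c[:,:400]=cv2.resize(a[0][140:360,260:460],(400,440)); c[:,400:]=cv2.resize(a[1][40:260,200:400],(400,440)); cv2.imwrite("pics/l1.png",c[:,:,::-1])
E
```

```text
t: 9.45
ee_pos: [0.6479, 0.0966, 0.3213]
tcp_rot: [-0.05, 0.938, -0.342, 0.02]
contact_force: [0.5, 0.4, 0.1]
finger_gap: -0.0003
finger_force: 0.0
```

View pics/l1.png

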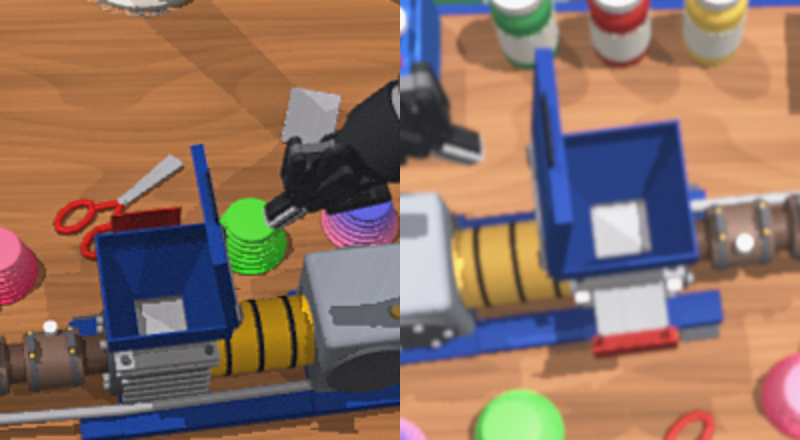

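The throat is shut (the blade shows at (160,315) and (620,230)) and the fingertips are level with the middle of the lid's outer face. I'll approach until contact.

```bash
python3 -m inch '[1,-10,-5,0,0,0, 1,-10,-5,0,0,0, 0.5,-5,0,0,0,0, 0.5,-4,0,0,0,0, 0,0,0,0,0,0]'|grep -E "ee_|cont"
for i in 1 2 3; do python3 -m inch '[0.4,-4,0,0,0,0, 0,0,0,0,0,0]'|grep -E "ee_|cont"; done
```

```text
ee_pos: [0.6503, 0.0694, 0.3085]
contact_force: [0.3, -0.2, 0.3]
ee_pos: [0.6506, 0.0655, 0.3083]
contact_force: [0.0, 0.8, 0.5]
ee_pos: [0.651, 0.0613, 0.3083]
contact_force: [-0.3, -0.2, 0.3]
ee_pos: [0.6514, 0.0573, 0.3083]
contact_force: [-0.4, -0.3, -0.3]
```

```bash
for i in 1 2 3 4; do python3 -m inch '[0.3,-3,0,0,0,0, 0,0,0,0,0,0]'|grep -E "ee_|cont"; done
```

```text
ee_pos: [0.6517, 0.0548, 0.3081]
contact_force: [0.1, 1.7, -1.3]
ee_pos: [0.6521, 0.0517, 0.308]
contact_force: [0.3, 2.5, -1.1]
ee_pos: [0.6524, 0.0484, 0.3084]
contact_force: [0.4, 2.7, -1.3]
ee_pos: [0.6526, 0.0453, 0.3085]
contact_force: [0.2, 2.2, -1.1]
```

```bash
python3 -m inch '[0.3,-3,-3,2,0.2,0, 0.5,-4.8,-2,2,0.2,0, 0.5,-4.8,-2,2,0.2,0, 0.5,-4.8,-2,2,0.2,0, 0.4,-4.4,-2.9,1.7,0.2,0, 0.4,-4.4,-2.9,1.7,0.2,0, 0.4,-4.4,-2.9,1.7,0.2,0, 0,0,0,0,0,0]'
```

```text
t: 12.92
ee_pos: [0.6553, 0.0142, 0.29]
tcp_rot: [-0.053, 0.971, -0.233, 0.012]
contact_force: [0.2, -0.4, -0.8]
finger_gap: 0.0001
finger_force: 0.3
```

```bash
python3 -m inch '[0.4,-3.8,-3.6,1.7,0.2,0, 0.4,-3.8,-3.6,1.7,0.2,0, 0.4,-3.8,-3.6,1.7,0.2,0, 0,0,0,0,0,0]'
python3 -m inch '[0.3,-3,-4.1,2,0.2,0, 0.3,-3,-4.1,2,0.2,0, 0.3,-3,-4.1,2,0.2,0, 0,0,0,0,0,0]'
python3 - <<'E'
from h import *
a=[cams.snapshot(n) for n in("scene","top")]
c=np.zeros((440,800,3),np.uint8); c[:,:400]=cv2.resize(a[0][140:360,260:460],(400,440)); c[:,400:]=cv2.resize(a[1][40:260,200:400],(400,440)); cv2.imwrite("pics/l2.png",c[:,:,::-1])
E
```

```text
t: 13.42
ee_pos: [0.6566, 0.0028, 0.2793]
tcp_rot: [-0.054, 0.98, -0.19, 0.009]
contact_force: [0.1, 0.1, -0.5]
finger_gap: 0.0002
finger_force: 0.0
t: 13.92
ee_pos: [0.6577, -0.0062, 0.2671]
tcp_rot: [-0.054, 0.989, -0.138, 0.007]
contact_force: [-0.0, 0.6, -0.0]
finger_gap: 0.0002
finger_force: 0.0
```

View pics/l2.png

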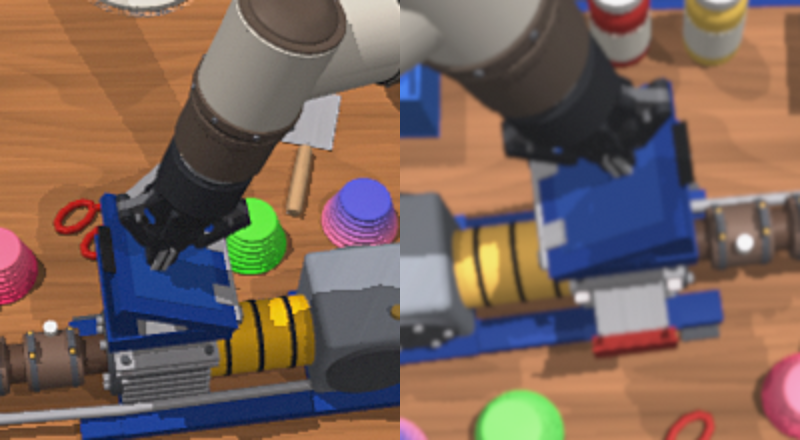

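The lid is down to about 25° with the fingers over its middle and everything clear. I'll continue slowly.

```bash
python3 -m inch '[0.2,-2.2,-4,1.7,0.2,0, 0.2,-2.2,-4,1.7,0.2,0, 0.2,-2.2,-4,1.7,0.2,0, 0,0,0,0,0,0]'|grep -E "ee_|cont"
python3 -m inch '[0.1,-1.4,-4,2,0.2,0, 0.1,-1.4,-4,2,0.2,0, 0.1,-1.4,-4,2,0.2,0, 0,0,0,0,0,0]'|grep -E "ee_|cont"
```

```text
ee_pos: [0.6583, -0.0127, 0.2552]
contact_force: [0.1, 0.5, -0.1]
ee_pos: [0.6586, -0.0168, 0.243]
contact_force: [-0.2, 0.3, 0.3]
```

```bash
for i in 1 2 ; do python3 -m inch '[0,-0.5,-3,1.5,0.2,0, 0,0,0,0,0,0]'|grep -E "ee_|cont"; done
```

```text
ee_pos: [0.6586, -0.017, 0.2403]
contact_force: [-0.8, -0.2, 1.3]
ee_pos: [0.6586, -0.0173, 0.2373]
contact_force: [0.5, -0.2, 1.7]
```

```bash
for i in 1 2 3 4 5 6; do python3 -m inch '[0,-0.2,-2,0,0,0, 0,0,0,0,0,0]'|grep -E "ee_|cont"; done
```

```text
ee_pos: [0.6586, -0.0174, 0.2353]
contact_force: [0.1, -0.3, 1.1]
ee_pos: [0.6586, -0.0176, 0.2333]
contact_force: [0.4, -0.5, 0.9]
ee_pos: [0.6586, -0.0178, 0.2313]
contact_force: [0.4, -0.9, 1.2]
ee_pos: [0.6586, -0.018, 0.2292]
contact_force: [-0.6, -0.5, 0.9]
ee_pos: [0.6586, -0.0181, 0.2272]
contact_force: [0.3, -0.7, -0.6]
ee_pos: [0.6586, -0.0182, 0.2253]
contact_force: [-0.4, 0.9, 0.8]
```

```bash
for i in 1 2 3 4 5; do python3 -m inch '[0,0,-1.5,0,0,0, 0,0,0,0,0,0]'|grep -E "ee_|cont"; done
```

```text
ee_pos: [0.6586, -0.0182, 0.2239]
contact_force: [0.3, 1.3, 1.4]
ee_pos: [0.6587, -0.0183, 0.2237]
contact_force: [-1.9, 2.5, 5.7]
ee_pos: [0.6587, -0.0183, 0.2236]
contact_force: [-4.6, 3.2, 8.1]
ee_pos: [0.6588, -0.0183, 0.2236]
contact_force: [-5.9, 2.9, 13.9]
ee_pos: [0.6588, -0.0183, 0.2235]
contact_force: [-6.7, 3.9, 17.7]
```

The lid stopped hard at z = 0.2235, which is exactly the shut height. I'll retreat and verify.

```bash
python3 -m inch '[0,0,5,0,0,0, 0,0,10,0,0,0, 0,0,40,0,0,0, 0,0,50,0,0,0, -50,0,30,0,0,0, -60,0,0,0,0,0, -60,0,0,0,0,0, -50,0,0,0,0,0]'
python3 -m inch '[-20,-40,0,0,0,0, 0,-50,0,0,0,0, 0,-50,0,0,0,0, 0,-50,0,0,0,0, 0,-50,0,0,0,0, 0,-40,0,0,0,0, 0,0,0,0,0,0, 0,0,0,0,0,0]'
python3 - <<'E'
from h import *
a=[cams.snapshot(n) for n in("scene","top")]
c=np.zeros((440,800,3),np.uint8); c[:,:400]=cv2.resize(a[0][140:360,200:460],(400,338)).__class__((440,400,3),np.uint8)*0
c[:338,:400]=cv2.resize(a[0][140:360,200:460],(400,338)); c[:300,400:]=cv2.resize(a[1],(400,300)); cv2.imwrite("pics/end.png",c[:,:,::-1])
E
```

```text
t: 19.27
ee_pos: [0.4364, -0.0189, 0.3529]
tcp_rot: [-0.055, 0.998, -0.015, -0.0]
contact_force: [0.2, 0.1, 1.0]
finger_gap: 0.0001
finger_force: 0.0
t: 20.27
ee_pos: [0.4183, -0.2983, 0.3526]
tcp_rot: [-0.055, 0.998, -0.015, -0.0]
contact_force: [-0.7, 1.0, 0.3]
finger_gap: 0.0002
finger_force: 0.0
```

View pics/end.png

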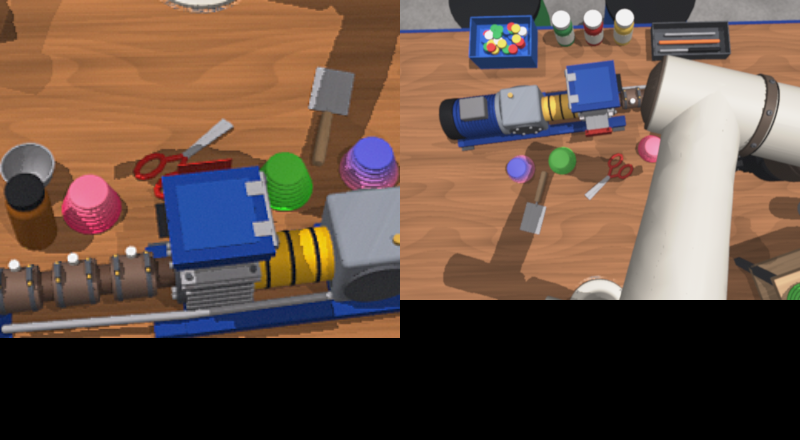

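The lid lies flat on the hopper (crop centre at about (220,215)) and the gate is home. The pots, jar, bowl, scissors and scraper are where they were, and the arm is clear of everything.

```bash
python3 -c "
from station import robot
print(robot.hand_in())"
```

```text
the job is handed in; nothing more can be done
None
```

The job is handed in at about 20 s: the gate was pushed home first, then the lid eased down until it lay flat on the rim, with the pots, jar and tools left where they were.

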